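# Dig the pipette hanger out of the bin and lock it on the board

## Robot

A 7-joint arm with a two-finger parallel gripper is mounted at the origin on a cart in front of the work surface, level with it; the furniture and walls round the work are solid. World frame = base frame: x ahead of the robot, y to its left, z up, the work surface at z = 0. Lengths are in m, angles in rad, forces in N, time in s.
With the tool pointing down it reaches from about 0.35 to 0.9 m from the base axis. Payload 7.2 kg.
Tool frame: the origin (TCP) lies midway between the tips of the shut fingers; the grasp point (between the pads) lies 19 mm behind it; z points along the fingers, y is the line along which they close (so a half turn about z gives the same grasp; the last joint's range is limited). The gripper opens to 88 mm and grips with 3 to 60 N. Pads are 20 mm wide; open, the fingers measure 115 mm over their backs; the gripper's body (75 mm by 178 mm) begins 61 mm behind the grasp point.
Start: joints at [-1.239, 0.411, -0.013, 1.596, 0.006, 1.134, -0.082], TCP at [0.243, 0.576, 0.223] pointing down, gripper open.
Joint ranges: [-2.95, 2.95], [-0.29, 1.99], [-1.47, 1.44], [0.14, 2.54], [-1.03, 4.17], [0.13, 1.85], [-2.86, 2.86]. Speed limits (rad/s): [2.39, 2.39, 3.01, 3.01, 3.14, 3.14, 3.14].

## Interface

Orientations are given as [roll, pitch, yaw] about the fixed x, y, z axes, in that order (R = Rz(yaw) Ry(pitch) Rx(roll)).
In Python, from bench import ctrl gives the robot as it stands. The module is installed in compiled form; this text tells all that it offers.
- The arm moves only by the tool jog_arm, never from a script. Its argument "steps" is a list of rows, each a list of 3 entries, a list of its own where there are three numbers: the opening, from 0 (shut) to 1 (fully open), then the shift along the tool's x, y, z in units of 100 mm (1.0 is 100 mm), then the turn about the tool's z in units of 2 pi rad (1.0 is 2 pi rad). A call has 1 to 20 rows; each row is the pose to reach, as a shift and turn from the pose commanded when the call began, along the tool's axes at that moment, turning the shorter way round; what a row does not reach only later rows make up. A row lasts 1/10 s, in which the tool goes at most 50 mm and 8.59 degrees, less where a joint would pass 70% of its speed; a pose out of reach is approached as far as the arm can. A call with a number of a shift or a turn outside -1 to 1 is refused whole. A call with a gripper value outside its range is refused whole. The fingers move at their own pace and stop on an object; "force" is the grip in N (left out, the last holds). Time passes only in rows, so rows that repeat a pose let the fingers close. It gives the time, the measured TCP pose, the force, the opening and the grip force at its end, in the units of the state.
- ctrl.sense(): the state, without advancing time (a new reading comes with each control period).
- ctrl.grab_frame(name): name is "scene" or "top" or "wrist"; returns (picture, depth): 480x640x3 uint8, red, green, blue; 480x640 float32, m along the optical axis (not along the pixel's ray), 0 where there is no reading.
- ctrl.camera_info(name): a dict with "fov_y" (degrees; the focal length in pixels is half the picture's height over the tangent of half this angle, whatever the lens; pixels are square), "cx", "cy" (the principal point, pixels), "R" (3x3) and "t" (3): a world point X has camera coordinates R X + t. Camera axes: x right, y down, z forward; pixel columns grow to the right and rows downward; lengths in m; the calibration is good to about 2 mm. A picture is of the moment at which its call begins: read the wrist's pose just before it. camera_info takes no time and is no camera call; for the wrist camera it gives the pose at the moment of the call.
- ctrl.sign_off(): hands the job in; it is judged then, once.
The state is a dict: "time_s": time; "qpos": joint angles; "qvel": joint speeds; "joint_torque": joint torques, N m; "eef_pos": TCP position; "tool_rot": TCP orientation; "contact_force": force on the tool from outside, world axes, zero at the start; "wrist_torque": the same for the moment, N m; "opening": finger opening in m; "finger_force": force on a finger pad.
Only numpy, scipy, OpenCV 4.12 (cv2) and the standard library are available. Lean on these libraries where they do the work, as an engineer would, in place of code of your own. Each camera call takes 0.05 s, during which the arm holds its last target. There are 200 camera calls.

## Task

The pipette hanger (metal keyhole plate with an orange saddle) lies in the grey bin under the timer and the wooden tube holder. Move those two aside inside the bin, laying both flat on its floor, then lift the hanger out and hang it on the sloping board: large end of the keyhole over the stud head, then slide it down the slope until it is locked, flat and straight on the board, and let go. Leave the blue beaker and the blue bottle where they stand.

Things in the scene. Friction and masses are not known exactly. Their poses are not given: they have to be found in the camera images.
- hanger: loose hanger, about 0.16 kg: aluminium plate 130 x 60 x 4 mm (x, y, z) with an orange saddle block on it. Origin: centre of the plate's underside; z out on the saddle side, x towards the keyhole end (up the slope when hung). Starts flat on the bin floor, saddle up, x roughly away from the robot. Keyhole: hole 20 mm across at x +24, from it a slot 10 mm wide towards +x, ending at x +49 mm
- hanger_grip (a point): middle of the orange saddle: x -25, y 0, z +17 mm in the hanger's frame. The saddle fills x -50 to 0, y -20 to +20, z 4 to 30 mm, with a groove 14 mm wide and 16 mm deep along x in its top; grip it by its flat sides, 40 mm apart across y
- hanger_hole (a point): centre of the keyhole's large end, at the plate's underside: x +24, y 0, z 0 mm in the hanger's frame
- hanger_seat (a point): where the stud's axis sits when locked, in the narrow end of the slot, at the plate's underside: x +44, y 0, z 0 mm in the hanger's frame, 20 mm from the large end. Slid fully down, this point comes within about 2 mm of the stud point
- tube_holder: wooden test-tube holder, loose, about 40 g, 22 x 170 x 12 mm (x, y, z), long along its y; origin at the centre of its underside, centre of mass near y -11 mm. At the start it lies across the top of the saddle
- timer: white digital timer with coloured buttons, loose, about 70 g, 58 x 66 x 18 mm (x, y, z), origin at the centre of its underside. At the start it lies on top of the tube holder, its y roughly along the holder
- bin: shallow open grey bin, fixed, outside 204 x 330 x 50 mm (x, y, z), walls and floor 5 mm thick (inner floor 194 x 320 mm, 5 mm above the origin); a 6 mm rim lip runs round the outside. Origin: centre of its underside
- board_face: face of the white sloping board, fixed, rising 28 degrees from level, away from the robot. Origin at the stud's axis, 120 mm above the bench; z = face normal (up and to the robot), x up the slope, y across. Face: x -116 to +56 mm, 130 mm wide. Stud along z at the origin: shank 7 mm across, 7.5 mm long, then a bevelled head 16 mm across, up to 12 mm above the face
- stud (a point): foot of the stud on the face of the board, on the stud's axis (same point as the origin of board_face)
- beaker_blue: glass beaker with blue contents, 62 x 68 x 84 mm, loose, stands on the bench left of the bin; origin at the centre of its underside; to be left alone
- bottle_blue: blue bottle with blue cap, 54 x 54 x 113 mm, loose, stands on the bench left of the board; origin at the centre of its underside; to be left alone
- electrode_stand: fixed electrode stand on the bench left of the board, its rod standing at about x +57, y -36 mm from its origin and 310 mm tall; an arm at 130 mm height runs from the rod to an electrode in a beaker at x -130, y +77 mm. Keep the hand clear of it: pass over it or in front of it
- block_heater: fixed heater box with a raised clear cover, about 200 mm square and under 160 mm tall, on the bench right of the board; its origin is under its middle. Keep the hand clear of it

How it is judged:
On the way, in this order (a step that is already met when the one before it is completed fails the run):
1. the timer and the tube holder are off the hanger and lie low on the bin floor while the hanger is still down (z of each of timer, tube_holder in the frame of bin below 0.026 m and z of hanger in the frame of bin below 0.03 m), for 0.1 s.
2. the hanger is lifted clear of the bin (z of hanger in the frame of bin above 0.065 m), for 0.1 s.
At the end, for the whole second after the job is handed in: Hanger locked on the stud and released: seat point within 6 mm of the stud foot, flat on the face within 7 degrees, straight within 14 degrees, at rest. Timer and tube holder inside the bin, flat within 11 degrees, origins less than 26 mm above the underside of the bin (distance between hanger_seat and stud below 0.006 m and angle between the z axis of hanger and the z axis of board_face, either way round below 0.12 rad and angle between the x axis of hanger and the x axis of board_face, either way round below 0.25 rad and linear speed of hanger below 0.02 m/s and z of each of timer, tube_holder in the frame of bin below 0.026 m and angle between the z axis of each of timer, tube_holder and the z axis of bin, either way round below 0.2 rad and x of timer in the frame of bin between -0.097 and 0.097 m and y of timer in the frame of bin between -0.16 and 0.16 m and x of tube_holder in the frame of bin between -0.097 and 0.097 m and y of tube_holder in the frame of bin between -0.16 and 0.16 m); the robot touches nothing.
It fails at once if the blue beaker is shifted by more than 30 mm or tipped (distance of beaker_blue from where it was at the start of the episode above 0.03 m or angle between beaker_blue's own z axis and vertical above 0.35 rad).
It fails at once if the blue bottle is shifted by more than 30 mm or tipped (distance of bottle_blue from where it was at the start of the episode above 0.03 m or angle between bottle_blue's own z axis and vertical above 0.35 rad).
It also fails if it takes over 67 s, if anything falls off the work surface, if the arm or the gripper's body presses on something with over 40 N, if the wrist force passes 120 N, or if a joint passes its speed limit or range.

## Working session

There is one attempt and no reset: what is moved stays moved. The work goes in short steps, Python scripts to look and compute and a tool call to move; the robot and the scene stay as the last step left them, time stands still between calls to the robot, and variables do not carry over. Pictures are saved under pics/ and viewed, at most 10 in all, crops included, and the job is handed in when it is done.

Besides the shell and the picture viewer there is one more tool, called after "Emit:" as name(argument=value, ...) on one line, values as JSON. jog_arm: Moves the arm, as the interface text tells. Shifts and turns lie within -1 to 1; 1 stands for 100 mm of shift or 2 pi rad of turn. Its arguments: {"type":"object","properties":{"steps":{"type":"array"},"force":{"type":"number"}},"required":["steps"]}

```bash
mkdir -p pics
cat > h.py <<'E'
import numpy as np, cv2
from bench import ctrl
from scipy.spatial.transform import Rotation as Rn
def grab(n):
    c=ctrl.camera_info(n); p,d=ctrl.grab_frame(n); return p,d,c
def pts(d,c):
    f=240/np.tan(np.radians(c['fov_y'])/2)
    v,u=np.mgrid[0:480,0:640]
    P=np.stack([(u-c['cx'])/f*d,(v-c['cy'])/f*d,d],-1)
    return (P-np.array(c['t']))@np.array(c['R'])   # R^T (P-t)
def proj(X,c):
    q=np.array(c['R'])@np.array(X)+np.array(c['t']); f=240/np.tan(np.radians(c['fov_y'])/2)
    return q[0]/q[2]*f+c['cx'],q[1]/q[2]*f+c['cy']
def save(n,p): cv2.imwrite('pics/'+n+'.png',p[:,:,::-1])
E
python3 - <<'E'
from h import *
s=ctrl.sense(); print({k:np.round(v,3).tolist() for k,v in s.items()})
for n in ['scene','top']:
    p,d,c=grab(n); save(n+'0',p); np.savez(n+'0.npz',p=p,d=d,X=pts(d,c)); print(n,c)
E
```

```text
{'time_s': 0.0, 'qpos': [-1.239, 0.412, -0.013, 1.597, 0.006, 1.134, -0.082], 'qvel': [0.001, 0.001, -0.001, -0.0, 0.001, -0.002, -0.001], 'joint_torque': [0.0, -58.794, 0.642, -29.107, -0.054, 0.018, 0.0], 'eef_pos': [0.243, 0.575, 0.222], 'tool_rot': [-3.14, 0.0, 2.742], 'contact_force': [-0.246, 0.648, 0.871], 'wrist_torque': [0.011, -0.004, 0.028], 'finger_force': 0.0, 'opening': 0.088}
scene {'fov_y': 48.48120640547761, 'cx': 323.0471395072273, 'cy': 247.31541701642294, 'R': array([[-0.99713903, -0.07542982, -0.00490931],
       [-0.04146574,  0.60014375, -0.79881667],
       [ 0.06320089, -0.79632771, -0.60155451]]), 't': array([0.53345805, 0.15211894, 0.93021541])}
top {'fov_y': 42.49990394746781, 'cx': 329.1004366800793, 'cy': 234.52448602191873, 'R': array([[ 0.0284365 , -0.99959487,  0.00121159],
       [-0.99348204, -0.02839641, -0.11039514],
       [ 0.11038482,  0.00193556, -0.99388704]]), 't': array([-0.13345963,  0.52730181,  1.26042697])}
```

View pics/scene0.png

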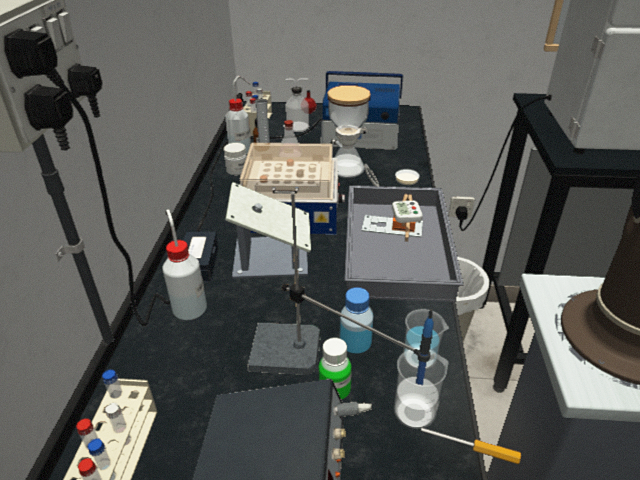

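View pics/top0.png

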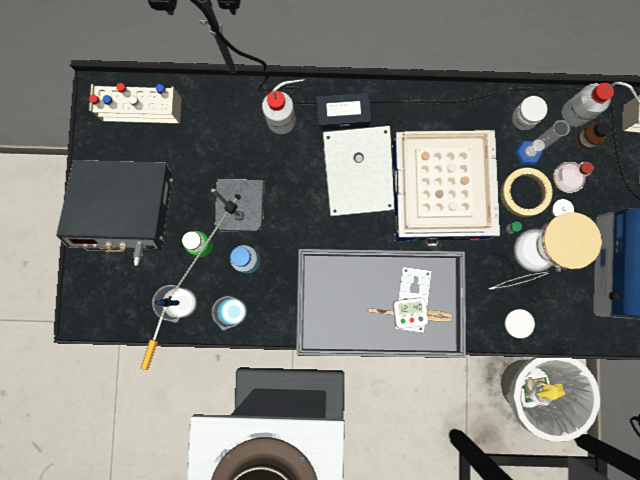

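The scene view shows the board with its stud at (258,208), and the bin with the hanger, holder and timer at about (405,215). In the top view the bin spans columns 298–466 and rows 250–355. The timer is at (411,314), the hanger plate at (414,290), the holder at row 313 and the stud at (359,157).

Run:
```python
from h import *
Z=np.load('top0.npz');X=Z['X'];p=Z['p'].astype(int);d=Z['d']
hsv=cv2.cvtColor(Z['p'],cv2.COLOR_RGB2HSV)
# bin
z=X[...,2]
for r,cc in [(300,340),(330,380),(265,360)]: print('floor',X[r,cc].round(4))
reg=np.zeros((480,640),bool);reg[240:362,290:475]=1
rim=reg&(z>.042)&(z<.056)&(d>0)
rect=cv2.minAreaRect((X[rim][:,:2]*1000).astype(np.float32));print('rim',rect,np.median(z[rim]))
def cent(m,n):
    q=X[m];print(n,m.sum(),q.mean(0).round(4),'z',np.percentile(q[:,2],[5,50,95]).round(4),cv2.minAreaRect((q[:,:2]*1000).astype(np.float32)))
inb=np.zeros_like(reg);inb[258:348,306:458]=1
inb&=d>0
H,S,V=hsv[...,0],hsv[...,1],hsv[...,2]
bright=(V>180)&(S<60)
cent(inb&(z>.045),'timer-by-height')
cent(inb&(z>.03)&(z<.0455),'mid')
cent(inb&bright&(z<.022),'plate')
wood=inb&(S>80)&(H<25)&(z>.025);cent(wood,'wood')
v,u=np.nonzero(wood);print(u.min(),u.max(),v.min(),v.max())
# board
b=np.zeros_like(reg);b[125:218,320:396]=1
m=b&(V>190)&(S<40)&(z>.05)&(d>0);q=X[m]
A=np.c_[q[:,:2],np.ones(len(q))];k=np.linalg.lstsq(A,q[:,2],rcond=None)[0];res=q[:,2]-A@k
g=abs(res)<.004;k=np.linalg.lstsq(A[g],q[g,2],rcond=None)[0]
n=np.array([-k[0],-k[1],1]);n/=np.linalg.norm(n);print('board n',n,'tilt',np.degrees(np.arccos(n[2])),'yaw of upslope',np.degrees(np.arctan2(k[1],k[0])))
ex=np.array([k[0],k[1],0]);ex/=np.linalg.norm(ex);ex=ex-n*(ex@n);ex/=np.linalg.norm(ex);ey=np.cross(n,ex)
q=q[g];a=np.c_[q@ex,q@ey];print('lens',np.ptp(a,axis=0)); r=cv2.minAreaRect((a*1000).astype(np.float32));print(r)
# stud: dark blob
st=np.zeros_like(reg);st[148:168,348:370]=1
A=np.dot(X-0,n)-q.mean(0)@n
ms=st&(A>.005);print('stud by height',ms.sum(),X[ms].mean(0),A[ms].max(),np.argwhere(ms).mean(0))
md=st&(V<170);print('dark',md.sum(),np.argwhere(md).mean(0),X[md].mean(0))
big=cv2.resize(Z['p'][240:360,290:475],None,fx=4,fy=4,interpolation=cv2.INTER_CUBIC);save('crop1',big)
```

```text
floor [ 0.3957 -0.1453  0.0015]
floor [ 0.3355 -0.2308  0.0024]
floor [ 0.4706 -0.1857  0.0036]
rim ((401.8498840332031, -228.9996795654297), (234.55746459960938, 342.9640197753906), 0.764474630355835) 0.04877458855652861
timer-by-height 1137 [ 0.3738 -0.2903  0.0589] z [0.0464 0.0609 0.0659] ((374.27496337890625, -287.41473388671875), (57.54216766357422, 164.68618774414062), 8.794792175292969)
mid 96 [ 0.371  -0.316   0.0434] z [0.0394 0.0441 0.0453] ((383.9225769042969, -289.11834716796875), (170.57427978515625, 37.08601379394531), 83.86460876464844)
plate 909 [ 0.4194 -0.2941  0.0081] z [0.0033 0.0082 0.0127] ((382.2061767578125, -205.8990936279297), (158.11839294433594, 274.103271484375), 5.805455207824707)
wood 220 [ 0.3711 -0.3057  0.0484] z [0.0428 0.0472 0.0647] ((378.3055419921875, -289.1830139160156), (162.7126007080078, 45.043853759765625), 76.62417602539062)
370 451 298 322
board n [-0.4643474  -0.06016911  0.88360691] tilt 27.91942835583613 yaw of upslope 7.383122058167614
lens [0.17237063 0.12934334]
((599.4104614257812, -257.2069396972656), (172.37196350097656, 129.34165954589844), 0.000763129792176187)
stud by height 58 [ 0.66141457 -0.17135195  0.16939795] 1.1834233869790318 [158.5        358.98275862]
dark 56 [156.66071429 357.94642857] [ 0.67609763 -0.17084621  0.12236779]
```

View pics/crop1.png

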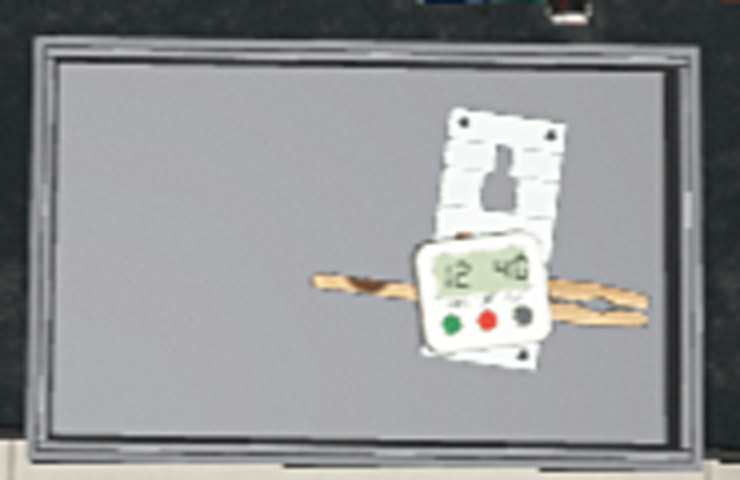

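The crop shows the timer's corners at (414,245), (540,232), (550,340) and (425,352). The holder runs from (315,280) to (648,308), and the keyhole is at (500,180). The plate's corners are at (451,107), (565,124) and (535,370).

```bash
cat >> h.py <<'E'
def ray(u,v,c,n,h):
    "pixel ray onto plane n.X=h"
    f=240/np.tan(np.radians(c['fov_y'])/2);R=np.array(c['R']);t=np.array(c['t'])
    o=-R.T@t; r=R.T@np.array([(u-c['cx'])/f,(v-c['cy'])/f,1]); n=np.array(n,float)
    return o+r*((h-n@o)/(n@r))
E
python3 - <<'E'
from h import *
c=ctrl.camera_info('top');Z=np.load('top0.npz');X=Z['X'];p=Z['p'];d=Z['d']
cr=lambda u,v,z:ray(290+u/4-.4,240+v/4-.4,c,[0,0,1],z)[:2]
def pr(n,l,z):
    a=np.array([cr(u,v,z) for u,v in l]);print(n,(a*1000).round(1).tolist(),'mean',(a.mean(0)*1000).round(1))
    return a
pr('bin',[(33,37),(700,47),(710,465),(28,462)],.05)
pr('binfloor',[(58,64),(665,72),(666,443),(50,436)],.005)
t=pr('timer',[(414,242),(543,230),(552,342),(425,354)],.065)
pr('holder',[(315,280),(648,308)],.047)
pr('plate',[(451,107),(565,124),(535,370),(421,354)],.009)
pr('hole/slot',[(499,192),(505,150)],.009)
# board
n=np.array([-0.4643474,-0.06016911,0.88360691])
b=np.zeros((480,640),bool);b[125:218,320:396]=1
hsv=cv2.cvtColor(p,cv2.COLOR_RGB2HSV)
m=(b&(hsv[...,2]>190)&(hsv[...,1]<40)&(X[...,2]>.05)&(d>0))
h=np.median(X[m]@n);ex=np.array([n[2]*-n[0],n[2]*-n[1],n[0]**2+n[1]**2]);ex/=np.linalg.norm(ex);ey=np.cross(n,ex)
mm=m.astype(np.uint8);cn=max(cv2.findContours(mm,0,2)[0],key=cv2.contourArea)[:,0]
a=np.array([[q@ex*1000,q@ey*1000] for q in (ray(u,v,c,n,h) for u,v in cn)],np.float32)
r=cv2.minAreaRect(a);print('face',r)
cc=r[0][0]/1000*ex+r[0][1]/1000*ey+h*n;print('centre',cc,'stud est',cc+.03*ex, 'exact 120 height?')
g=cv2.cvtColor(p,cv2.COLOR_RGB2GRAY)[148:168,348:370];print(g)
ys,xs=np.nonzero(g<175);print('dark',xs.mean()+348,ys.mean()+148)
q=ray(xs.mean()+348,ys.mean()+148,c,n,h+.010);print('stud foot',q-.010*n)
for nme,u,v,z in [('rod',230,207,.3),('beaker',229,311,.08),('bottle',244,258,.113),('elecb',175,301,.08)]: print(nme,ray(u,v,c,[0,0,1],z))
E
```

```text
bin [[497.2, -55.2], [501.8, -397.1], [290.9, -403.0], [282.7, -60.0]] mean [ 393.2 -228.8]
binfloor [[487.1, -66.6], [492.0, -388.5], [298.1, -390.1], [292.6, -68.8]] mean [ 392.5 -228.5]
timer [[398.2, -250.7], [406.0, -315.4], [350.4, -320.5], [342.7, -257.1]] mean [ 374.3 -285.9]
holder [[377.7, -202.6], [368.4, -371.9]] mean [ 373.  -287.2]
plate [[470.0, -274.8], [462.7, -335.1], [334.0, -320.7], [340.6, -261.1]] mean [ 401.8 -297.9]
hole/slot [[426.0, -300.7], [448.1, -303.6]] mean [ 437.1 -302.2]
face ((599.5297241210938, -257.0512390136719), (129.09397888183594, 171.45326232910156), 89.95352935791016)
centre [ 0.65035268 -0.17492899  0.10571873] stud est [ 0.67664111 -0.17152259  0.11976562] exact 120 height?
[[236 236 234 234 236 239 241 241 239 237 234 234 236 239 240 239 239 240
  239 239 240 242]
 [237 236 236 237 238 239 242 243 241 239 235 233 238 240 240 239 239 240
  240 241 243 241]
 [238 236 234 238 239 238 240 242 243 243 240 239 242 241 239 237 237 239
  239 240 241 240]
 [237 236 237 238 241 240 240 240 243 246 248 247 247 246 243 240 239 239
  238 237 238 237]

[... 1042 characters left out ...]
37 239 242 241 240 239 240 243 246 244 241 242 242 240
  239 239 240 241]
 [239 239 240 240 239 240 238 236 235 235 236 239 242 242 240 239 239 237
  237 238 240 241]
 [237 238 239 241 242 242 237 236 234 234 233 234 237 239 240 239 237 235
  233 234 237 240]
 [238 239 239 241 243 242 240 236 235 237 236 236 237 236 236 237 239 239
  237 235 235 237]
 [240 240 240 240 240 239 239 237 237 242 243 242 240 238 236 237 240 241
  241 238 235 238]]
dark 357.9655172413793 156.77586206896552
stud foot [ 0.67872004 -0.16998354  0.12096292]
rod [0.54198397 0.04647079 0.3       ]
beaker [0.3673515  0.07525346 0.08      ]
bottle [0.47094959 0.04558267 0.113     ]
elecb [0.38396942 0.18316788 0.08      ]
```

Measured poses, in metres:

| Item | Position | Yaw |
|---|---|---|
| Timer | (0.374, -0.286) | +7° |
| Holder | centre (0.373, -0.287) | -3° |
| Hanger | (0.402, -0.298) | -6° |
| Stud | about (0.677, -0.171, 0.120) | 7.4° |

Next I travel to the bin at a safe height.

Emit:
jog_arm(steps=[[1,[-1,-1,0],0],[1,[-1,-1,0],0],[1,[-1,-1,0],0],[1,[-1,-1,0],0]], force=20)

```text
time_s: 0.5
eef_pos: [0.2997, 0.4391, 0.2227]
tool_rot: [-3.14, 0.002, 2.735]
contact_force: [-0.6, -0.8, 0.3]
opening: 0.0875
finger_force: 0.0
```

Emit:
jog_arm(steps=[[1,[-1,-1,0],0],[1,[-1,-1,0],0],[1,[-1,-1,0],0],[1,[-1,-1,0],0]])

```text
time_s: 0.9
eef_pos: [0.3518, 0.3088, 0.2227]
tool_rot: [-3.14, 0.001, 2.735]
contact_force: [-0.5, 0.4, 1.2]
opening: 0.088
finger_force: 0.0
```

Emit:
jog_arm(steps=[[1,[-0.6,-1,0],0],[1,[-0.6,-1,0],0],[1,[-0.6,-1,0],0],[1,[-0.6,-1,0],0]])

```text
time_s: 1.3
eef_pos: [0.3663, 0.1966, 0.2228]
tool_rot: [3.141, 0.0, 2.738]
contact_force: [-0.3, 0.5, -0.5]
opening: 0.0881
finger_force: 0.0
```

Emit:
jog_arm(steps=[[1,[-0.6,-1,0],0],[1,[-0.6,-1,0],0],[1,[-0.6,-1,0],0],[1,[-0.6,-1,0],0]])

```text
time_s: 1.7
eef_pos: [0.3829, 0.0823, 0.2228]
tool_rot: [3.141, 0.0, 2.739]
contact_force: [-0.2, 1.2, 0.0]
opening: 0.0876
finger_force: 0.0
```

Emit:
jog_arm(steps=[[1,[-0.6,-1,0],0],[1,[-0.6,-1,0],0],[1,[-0.6,-1,0],0],[1,[-0.6,-1,0],0]])

```text
time_s: 2.1
eef_pos: [0.3997, -0.0327, 0.2228]
tool_rot: [-3.142, 0.001, 2.74]
contact_force: [0.3, 0.3, -0.1]
opening: 0.0878
finger_force: 0.0
```

Emit:
jog_arm(steps=[[1,[-0.6,-1,0],0],[1,[-0.6,-1,0],0],[1,[-0.6,-1,0],0],[1,[-0.6,-1,0],0]])

```text
time_s: 2.5
eef_pos: [0.4164, -0.1479, 0.2225]
tool_rot: [-3.141, 0.0, 2.741]
contact_force: [-0.2, 0.5, 0.2]
opening: 0.0875
finger_force: 0.0
```

Emit:
jog_arm(steps=[[1,[-0.15,-1,0],0.167],[1,[-0.15,-1,0],0.167],[1,[-0.15,-1,0],0.167],[1,[-0.15,-1,0],0.167],[1,[-0.15,-1,0],0.167],[1,[-0.15,-1,0],0.167],[1,[-0.15,-1,0],0.167],[1,[-0.15,-1,0],0.167],[1,[-0.15,-1,0],0.167],[1,[-0.15,-1,0],0.167]])

```text
time_s: 3.5
eef_pos: [0.3906, -0.2449, 0.2225]
tool_rot: [-3.142, -0.0, 1.698]
contact_force: [0.2, -0.4, 0.9]
opening: 0.0879
finger_force: 0.0
```

Run:
```python
from h import *
s=ctrl.sense();print(s['eef_pos'],s['tool_rot'],s['qpos'].round(2) if hasattr(s['qpos'],'round') else s['qpos'])
p,d,c=grab('wrist');save('w1',p);np.savez('w1.npz',p=p,d=d,X=pts(d,c));print(c)
```

```text
[ 0.39061625 -0.24490772  0.22251123] [-3.14150892e+00 -4.27510538e-04  1.69786385e+00] [-0.28  0.14  0.82  2.02 -0.12  1.03  0.73]
{'fov_y': 63.111614934885644, 'cx': 317.5298616074087, 'cy': 239.6501404806207, 'R': array([[ 9.92006681e-01,  1.26183944e-01, -5.97984273e-04],
       [ 1.21520778e-01, -9.54048749e-01,  2.73904517e-01],
       [ 3.39918460e-02, -2.71787778e-01, -9.61756704e-01]]), 't': array([-0.35634805, -0.31485647,  0.31056621])}
```

View pics/w1.png

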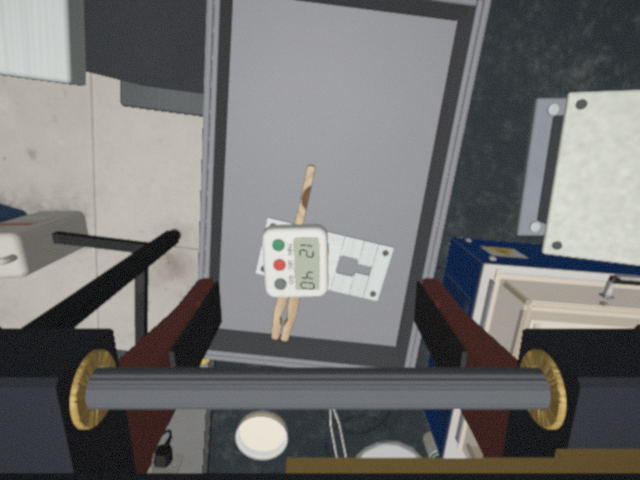

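The wrist view shows the timer with corners at about (263,229), (325,225), (328,293) and (267,297). The plate runs from (265,220) to (393,250) and (375,300), with the keyhole at (350,266). The holder runs from (310,167) to (280,340).

Run:
```python
from h import *
c=ctrl.camera_info('wrist')
def pr(n,l,z):
    a=np.array([ray(u,v,c,[0,0,1],z)[:2] for u,v in l]);print(n,(a*1000).round(1).tolist(),'mean',(a.mean(0)*1000).round(1))
pr('timer',[(263,229),(325,225),(328,295),(267,297)],.065)
pr('plate far',[(393,249),(375,300)],.009)
pr('plate near',[(265,220),(257,272)],.009)
pr('keyhole',[(350,266)],.009)
pr('holder',[(310,167),(280,341)],.047)
pr('bin in',[(230,0),(216,329),(396,347),(458,18)],.005)
```

```text
timer [[345.4, -258.3], [396.9, -248.3], [407.9, -311.3], [354.4, -319.9]] mean [ 376.1 -284.4]
plate far [[470.8, -277.8], [462.1, -335.2]] mean [ 466.4 -306.5]
plate near [[340.4, -264.1], [337.0, -319.5]] mean [ 338.7 -291.8]
keyhole [[430.6, -301.2]] mean [ 430.6 -301.2]
holder [[378.5, -203.7], [369.5, -372.9]] mean [ 374.  -288.3]
bin in [[292.9, -75.5], [298.0, -392.1], [495.0, -389.4], [490.6, -64.6]] mean [ 394.1 -230.4]
```

Emit:
jog_arm(steps=[[1,[-0.38,-0.2,0.3],0],[1,[-0.38,-0.2,0.8],0],[1,[-0.38,-0.2,1],0],[1,[-0.38,-0.2,1],0]], force=15)

```text
time_s: 3.95
eef_pos: [0.3728, -0.2854, 0.1202]
tool_rot: [-3.136, -0.002, 1.693]
contact_force: [-0.3, 0.4, 0.8]
opening: 0.088
finger_force: 0.0
```

Emit:
jog_arm(steps=[[1,[0,0,0.4],0],[1,[0,0,0.71],0],[1,[0,0,0.71],0],[0.5,[0,0,0.71],0],[0.5,[0,0,0.71],0],[0.5,[0,0,0.71],0],[0.5,[0,0,0.71],0],[0.5,[0,0,0.71],0]])

```text
time_s: 4.75
eef_pos: [0.3755, -0.2865, 0.0527]
tool_rot: [3.14, 0.0, 1.693]
contact_force: [0.3, 1.4, 10.1]
opening: 0.0576
finger_force: 14.9
```

Emit:
jog_arm(steps=[[0.5,[0,0,-0.2],0],[0.5,[0,0,-0.5],0],[0.5,[0.5,0.33,-0.5],0],[0.5,[0.8,0.66,-0.5],0],[0.5,[0.8,0.66,-0.5],0],[0.5,[0.8,0.66,-0.5],0]])

```text
time_s: 5.35
eef_pos: [0.4314, -0.1974, 0.1017]
tool_rot: [3.141, -0.0, 1.697]
contact_force: [-0.4, -0.9, -0.1]
opening: 0.0577
finger_force: 14.9
```

Emit:
jog_arm(steps=[[0.5,[0.3,0,0],0],[0.5,[0.48,0,0],0],[0.5,[0.48,0,0.4],0],[0.5,[0.48,0,0.7],0],[0.5,[0.48,0,0.85],0],[0.5,[0.48,0,0.9],0],[0.5,[0.48,0,0.9],0]])

```text
time_s: 6.05
eef_pos: [0.4237, -0.1526, 0.0115]
tool_rot: [-3.14, 0.0, 1.69]
contact_force: [0.3, -0.6, -0.9]
opening: 0.0578
finger_force: 14.9
```

Emit:
jog_arm(steps=[[0.5,[0,0,0.015],0],[0.82,[0,0,0.01],0],[0.82,[0,0,0.01],0],[0.82,[0,0,-0.3],0],[0.82,[-0.4,-0.3,-0.8],0],[0.82,[-0.9,-0.6,-0.9],0],[0.82,[-0.9,-0.6,-0.9],0.028],[0.82,[-0.9,-0.6,-0.9],0.028],[0.82,[-0.9,-0.6,-0.9],0.028]])

```text
time_s: 6.95
eef_pos: [0.3763, -0.2478, 0.1019]
tool_rot: [3.141, -0.0, 1.516]
contact_force: [0.0, 1.5, -0.5]
opening: 0.0724
finger_force: 0.0
```

Run:
```python
from h import *
s=ctrl.sense();print(s['eef_pos'],s['tool_rot'])
p,d,c=grab('wrist');save('w2',p)
p2,d2,c2=grab('top');save('t2',p2)
cv2.imwrite('pics/c2.png',np.hstack([cv2.resize(p,(400,300)),cv2.resize(p2[235:365,290:463],(400,300))])[:,:,::-1])
np.savez('w2.npz',p=p,d=d,X=pts(d,c),R=c['R'],t=c['t']);X=pts(d,c)
H=cv2.cvtColor(p,cv2.COLOR_RGB2HSV)
m=(X[...,2]>.030)&(X[...,2]<.06)&(X[...,0]>.33)&(X[...,0]<.42)&(X[...,1]<-.15)&(X[...,1]>-.385)&(H[...,1]>60)&(d>0)
print(m.sum(),X[m].mean(0)); v,u=np.nonzero(m)
q=np.array([ray(a,b,c,[0,0,1],.047)[:2]*1000 for a,b in zip(u,v)],np.float32);print(cv2.minAreaRect(q),u.min(),u.max(),v.min(),v.max())
```

```text
[ 0.37628424 -0.24776717  0.10192508] [ 3.14058971e+00 -2.92579564e-04  1.51643157e+00]
4491 [ 0.37768118 -0.29007041  0.04151474]
((379.2192687988281, -286.61572265625), (169.1873779296875, 46.94947052001953), 82.47593688964844) 286 365 181 434
```

View pics/c2.png

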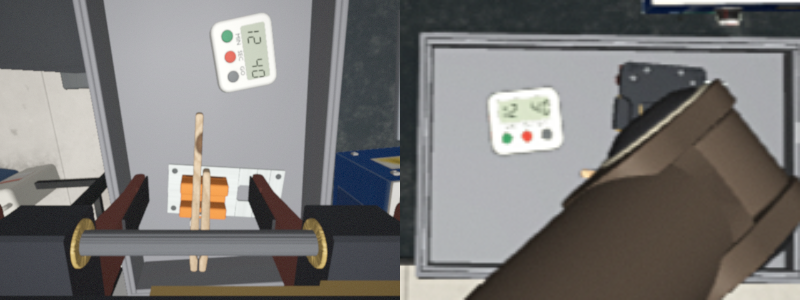

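The left half shows the timer flat on the floor at (242,50). The holder runs down column 199 and crosses the orange saddle at (203,195). I'll grip the holder near its centre of mass, just above the saddle.

Emit:
jog_arm(steps=[[0.6,[-0.37,0.01,0.2],0],[0.6,[-0.37,0.01,0.5],0],[0.6,[-0.37,0.01,0.64],0],[0.6,[-0.37,0.01,0.64],0],[0.1,[-0.37,0.01,0.64],0],[0.1,[-0.37,0.01,0.64],0],[0.1,[-0.37,0.01,0.64],0],[0.1,[-0.37,0.01,0.64],0],[0.1,[-0.37,0.01,0.64],0],[0.1,[-0.37,0.01,0.64],0]])

```text
time_s: 8.05
eef_pos: [0.3753, -0.2847, 0.0379]
tool_rot: [3.141, -0.0, 1.517]
contact_force: [0.5, 1.3, 3.6]
opening: 0.0196
finger_force: 15.0
```

Emit:
jog_arm(steps=[[0.1,[0,0,-0.2],0],[0.1,[0,0,-0.5],0],[0.1,[0.5,-0.15,-0.5],0],[0.1,[0.9,-0.3,-0.5],0],[0.1,[0.9,-0.38,-0.5],0],[0.1,[0.9,-0.38,-0.5],0]])

```text
time_s: 8.65
eef_pos: [0.3415, -0.1917, 0.0877]
tool_rot: [3.141, -0.001, 1.519]
contact_force: [0.1, -0.2, 0.1]
opening: 0.0198
finger_force: 15.0
```

Emit:
jog_arm(steps=[[0.1,[0.31,0,0],0],[0.1,[0.31,0,0.3],0],[0.1,[0.31,0,0.6],0],[0.1,[0.31,0,0.75],0],[0.1,[0.31,0,0.79],0],[0.1,[0.31,0,0.79],0]])

```text
time_s: 9.25
eef_pos: [0.3437, -0.1635, 0.0084]
tool_rot: [-3.141, 0.001, 1.514]
contact_force: [-0.1, 0.4, -0.4]
opening: 0.0196
finger_force: 15.0
```

Emit:
jog_arm(steps=[[0.1,[0,0,0.01],0],[0.4,[0,0,0.01],0],[0.4,[0,0,0.01],0],[0.4,[0,0,0],0],[0.4,[0,0,-0.4],0],[0.6,[0,0,-0.9],0],[0.6,[-0.4,0.2,-1],0.258],[0.6,[-1,0.4,-1],0.258],[0.6,[-1,0.4,-1],0.258],[0.6,[-1,0.4,-1],0.258],[0.6,[-1,0.4,-1],0.258],[0.6,[-1,0.4,-1],0.258],[0.6,[-1,0.4,-1],0.258],[0.6,[-1,0.4,-1],0.258],[0.6,[-1,0.4,-1],0.258],[0.6,[-1,0.4,-1],0.258],[0.6,[-1,0.4,-1],0.258],[0.6,[-1,0.4,-1],0.258],[0.6,[-1,0.4,-1],0.258]])

```text
time_s: 11.15
eef_pos: [0.3782, -0.2639, 0.1087]
tool_rot: [3.141, 0.0, -0.101]
contact_force: [-0.1, -0.6, 0.5]
opening: 0.0528
finger_force: 0.0
```

Run:
```python
from h import *
s=ctrl.sense();print(s['eef_pos'],s['tool_rot'],s['qpos'])
p,d,c=grab('wrist');p2,d2,c2=grab('top')
cv2.imwrite('pics/c3.png',np.hstack([cv2.resize(p,(440,330)),cv2.resize(p2[235:365,290:463],(360,330))])[:,:,::-1])
X=pts(d,c);H=cv2.cvtColor(p,cv2.COLOR_RGB2HSV)
m=(H[...,1]>150)&(H[...,0]<20)&(H[...,2]>120)&(X[...,2]>.03)&(X[...,2]<.042)&(d>0)
q=np.array([ray(a,b,c,[0,0,1],.035)[:2]*1000 for b,a in np.argwhere(m)],np.float32);print(m.sum(),cv2.minAreaRect(q) if len(q) else 0,X[m].mean(0))
```

```text
[ 0.37815436 -0.26390351  0.10865781] [ 3.14134303e+00  3.32800039e-04 -1.00565511e-01] [-0.43395762  0.62001747  1.30119093  2.15317006 -0.75501294  0.95577051
 -0.36437328]
2925 ((380.02850341796875, -294.56719970703125), (38.93004608154297, 49.576515197753906), 83.24476623535156) [ 0.38127012 -0.29452535  0.03487784]
```

View pics/c3.png

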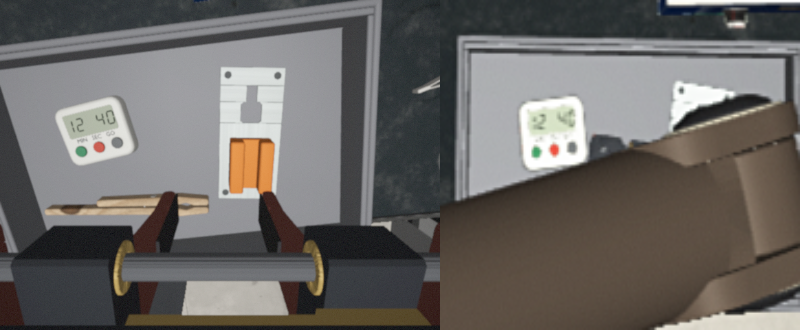

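The left half shows the hanger clear, with its saddle at (251,165), and the timer and holder flat on the floor to the left. Joint 3 is near its limit, so I'll watch it.

Emit:
jog_arm(steps=[[0.7,[0.04,0.31,0],0.002],[0.7,[0.04,0.31,0.4],0.002],[0.7,[0.04,0.31,0.6],0.002]], force=25)

```text
time_s: 11.55
eef_pos: [0.3788, -0.2953, 0.0473]
tool_rot: [-3.141, -0.0, -0.115]
contact_force: [0.6, -0.9, 0.4]
opening: 0.0611
finger_force: 0.0
```

Run:
```python
from h import *
s=ctrl.sense();print(s['eef_pos'],s['tool_rot'],s['qpos'])
```

```text
[ 0.37877104 -0.29533864  0.04730252] [-3.14086372e+00 -2.59651526e-04 -1.15478067e-01] [-0.24555392  0.70660356  1.12682085  2.15209751 -0.88277756  0.86292008
 -0.25049677]
```

Emit:
jog_arm(steps=[[0.7,[0,0,0.2],0],[0.7,[0,0,0.31],0],[0.7,[0,0,0.31],0],[0.3,[0,0,0.31],0],[0.3,[0,0,0.31],0],[0.3,[0,0,0.31],0],[0.3,[0,0,0.31],0],[0.3,[0,0,0.31],0]])

```text
time_s: 12.35
eef_pos: [0.3794, -0.2954, 0.0183]
tool_rot: [-3.142, -0.001, -0.117]
contact_force: [-0.7, 0.7, 7.1]
opening: 0.0398
finger_force: 25.0
```

Emit:
jog_arm(steps=[[0.3,[0,0,-0.2],0],[0.3,[0,0,-0.6],0],[0.3,[0,0,-1],0],[0.3,[0,0,-1],0],[0.3,[0,0,-1],0]])

```text
time_s: 12.85
eef_pos: [0.3795, -0.2948, 0.1179]
tool_rot: [-3.141, -0.001, -0.116]
contact_force: [0.3, 0.4, -2.8]
opening: 0.0397
finger_force: 25.0
```

Run:
```python
from h import *
s=ctrl.sense();print(s['eef_pos'],s['tool_rot'],s['qpos'])
p,d,c=grab('wrist');p2,d2,c2=grab('scene');np.savez('w3.npz',p=p,d=d,X=pts(d,c))
cv2.imwrite('pics/c4.png',np.hstack([cv2.resize(p,(440,330)),cv2.resize(p2[160:280,330:460],(358,330))])[:,:,::-1])
X=pts(d,c);H=cv2.cvtColor(p,cv2.COLOR_RGB2HSV)
m=(H[...,1]<40)&(H[...,2]>170)&(X[...,2]>.06)&(d>0)&(d<.4)
q=X[m];A=np.c_[q[:,:2],np.ones(len(q))];k=np.linalg.lstsq(A,q[:,2],rcond=None)[0];print(m.sum(),k,q.mean(0),cv2.minAreaRect((q[:,:2]*1000).astype(np.float32)))
```

```text
[ 0.37949815 -0.29483447  0.11789738] [-3.14125023e+00 -1.49187745e-03 -1.15889029e-01] [-0.35433604  0.61860653  1.27812946  2.10246246 -0.73425814  0.97954216
 -0.35891714]
19248 [-1.08194502e-03  3.57433782e-05  1.09152416e-01] [ 0.43240979 -0.30126359  0.1086738 ] ((403.8067321777344, -297.96160888671875), (60.227134704589844, 129.6419677734375), 83.51245880126953)
```

View pics/c4.png

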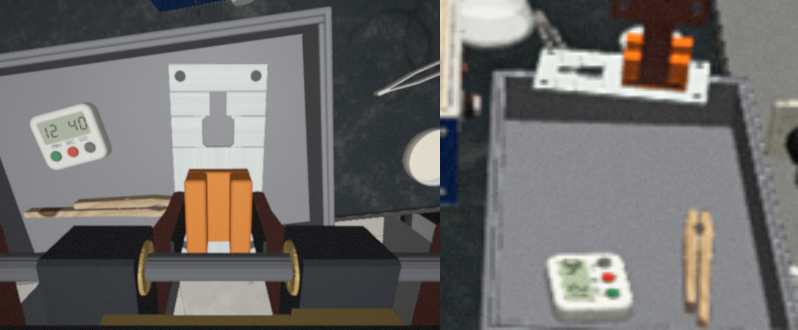

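The left half shows the hanger held level, with the keyhole at (217,130). The right half shows it lifted above the bin, with the timer and holder flat on the floor. Before planning the tilt and hang, I check heater clearance and work out the waypoints.

Run:
```python
from h import *
Z=np.load('top0.npz');X=Z['X'];d=Z['d'];p=Z['p']
m=(d>0)&(X[...,0]>.48)&(X[...,0]<.66)&(X[...,1]<-.235)&(X[...,1]>-.30)
for x0 in np.arange(.48,.66,.02):
    print(round(x0,2),[ (lambda q:round(float(np.percentile(q,95)),3) if len(q) else None)(X[...,2][m&(abs(X[...,0]-x0-.01)<.01)&(abs(X[...,1]-y)<.005)]) for y in np.arange(-.24,-.30,-.01)])
```

```text
0.48 [0.052, 0.053, 0.052, 0.052, 0.051, 0.052]
0.5 [0.049, 0.048, 0.05, 0.048, 0.046, 0.002]
0.52 [0.003, 0.005, 0.093, 0.129, 0.125, 0.123]
0.54 [0.004, 0.003, 0.095, 0.14, 0.14, 0.139]
0.56 [0.004, 0.004, 0.094, 0.14, 0.139, 0.139]
0.58 [0.076, 0.087, 0.097, 0.139, 0.14, 0.14]
0.6 [0.086, 0.121, 0.134, 0.14, 0.141, 0.14]
0.62 [0.096, 0.121, 0.136, 0.14, 0.14, 0.14]
0.64 [0.108, 0.121, 0.136, 0.14, 0.139, 0.14]
0.66 [None, None, None, None, None, None]
```

Emit:
jog_arm(steps=[[0.3,[0,0,-0.2],0],[0.3,[0.3,-0.22,-0.42],-0.0386],[0.3,[0.6,-0.44,-0.42],-0.0386],[0.3,[0.9,-0.66,-0.42],-0.0386],[0.3,[0.9,-0.66,-0.42],-0.0386],[0.3,[0.9,-0.66,-0.42],-0.0386]])

```text
time_s: 13.55
eef_pos: [0.4755, -0.2396, 0.1583]
tool_rot: [-3.141, 0.003, 0.127]
contact_force: [-0.3, 0.5, -2.4]
opening: 0.0398
finger_force: 25.0
```

Emit:
jog_arm(steps=[[0.3,[0.3,-0.14,0],0],[0.3,[0.7,-0.3,0],0],[0.3,[1,-0.42,0],0],[0.3,[1,-0.42,0],0],[0.3,[1,-0.42,0],0]])

```text
time_s: 14.05
eef_pos: [0.5687, -0.187, 0.1587]
tool_rot: [3.141, 0.002, 0.124]
contact_force: [-0.6, -0.0, -1.5]
opening: 0.04
finger_force: 25.0
```

```bash
cat > st.py <<'E'
from h import *
# hanger plate from wrist cam: plane, corners; stud
s=ctrl.sense();T=np.array(s['eef_pos']);print('tcp',T.round(4),np.round(s['tool_rot'],3),'q',np.round(s['qpos'],2),'F',np.round(s['contact_force'],1))
p,d,c=grab('wrist');X=pts(d,c);H=cv2.cvtColor(p,cv2.COLOR_RGB2HSV)
yaw=s['tool_rot'][2];e=np.array([np.cos(yaw),np.sin(yaw),0]);l=np.array([-np.sin(yaw),np.cos(yaw),0])
D=X-T;a=D@e;b=D@l
m=(H[...,1]<40)&(H[...,2]>150)&(abs(b)<.028)&(a>.032)&(a<.085)&(d>0)&(X[...,2]<T[2]+.06)
q=np.c_[a[m],b[m],D[...,2][m]]
# robust plane: z = k0 a + k1 b + k2
k=np.linalg.lstsq(np.c_[q[:,:2],np.ones(len(q))],q[:,2],rcond=None)[0]
for _ in range(5):
    g=abs(q[:,2]-np.c_[q[:,:2],np.ones(len(q))]@k)<.003;k=np.linalg.lstsq(np.c_[q[g,:2],np.ones(g.sum())],q[g,2],rcond=None)[0]
print('n',g.sum(),'tilt',np.degrees(np.arctan(k[0])).round(2),'roll',np.degrees(np.arctan(k[1])).round(2),'top z rel tcp at a=0',k[2].round(4))
on=(H[...,1]<60)&(H[...,2]>120)&(abs(D[...,2]-(k[0]*a+k[1]*b+k[2]))<.004)&(abs(b)<.04)&(a>.03)&(a<.12)&(d>0)
print('plate far edge a',np.percentile(a[on],99.5).round(4),'b range',np.percentile(b[on],[.5,99.5]).round(4))
np.savez('st.npz',p=p,d=d,X=X,R=c['R'],t=c['t']);save('st',p)
E
python3 st.py
```

```text
tcp [ 0.5687 -0.187   0.1587] [3.141e+00 2.000e-03 1.240e-01] q [-0.53  0.72  1.2   1.78 -0.73  1.17 -0.54] F [-0.6 -0.  -1.5]
n 12818 tilt -0.24 roll -0.03 top z rel tcp at a=0 -0.0093
plate far edge a 0.0889 b range [-0.0298  0.0294]
```

Emit:
jog_arm(steps=[[0.3,[0,0,0.2],0],[0.3,[0,0,0.3],0],[0.3,[0,0,0.35],0],[0.3,[0,0,0.4],0],[0.3,[0,0,0.45],0],[0.3,[0,0,0.5],0],[0.3,[0,0,0.55],0],[0.3,[0,0,0.55],0]])

```text
time_s: 14.9
eef_pos: [0.5687, -0.1867, 0.1045]
tool_rot: [-3.141, 0.001, 0.124]
contact_force: [-4.1, -0.5, -0.6]
opening: 0.0398
finger_force: 25.0
```

```bash
python3 st.py
```

```text
tcp [ 0.5687 -0.1867  0.1045] [-3.141e+00  1.000e-03  1.240e-01] q [-0.49  0.78  1.13  1.83 -0.8   1.08 -0.5 ] F [-4.1 -0.5 -0.6]
n 14683 tilt 11.38 roll 0.02 top z rel tcp at a=0 -0.0093
plate far edge a 0.1148 b range [-0.0393  0.0393]
```

Emit:
jog_arm(steps=[[0.3,[0,0,0.05],0],[0.3,[0,0,0.1],0],[0.3,[0,0,0.15],0],[0.3,[0,0,0.19],0],[0.3,[0,0,0.19],0]])

```text
time_s: 15.45
eef_pos: [0.5704, -0.1858, 0.0852]
tool_rot: [3.142, -0.0, 0.126]
contact_force: [0.4, -0.3, -0.8]
opening: 0.0397
finger_force: 25.0
```

```bash
python3 st.py
```

```text
tcp [ 0.5704 -0.1858  0.0852] [ 3.142 -0.     0.126] q [-0.48  0.8   1.11  1.84 -0.83  1.05 -0.48] F [ 0.4 -0.3 -0.8]
n 17387 tilt 23.98 roll 0.02 top z rel tcp at a=0 -0.0106
plate far edge a 0.1102 b range [-0.0392  0.0392]
```

Emit:
jog_arm(steps=[[0.3,[0,0,0.03],0],[0.3,[0,0,0.06],0],[0.3,[0,0,0.06],0]])

```text
time_s: 15.8
eef_pos: [0.5701, -0.1859, 0.0794]
tool_rot: [-3.141, -0.0, 0.126]
contact_force: [0.2, 0.6, 0.3]
opening: 0.04
finger_force: 25.0
```

```bash
python3 st.py
```

```text
tcp [ 0.5701 -0.1859  0.0794] [-3.141 -0.     0.126] q [-0.47  0.8   1.1   1.84 -0.84  1.04 -0.48] F [0.2 0.6 0.3]
n 18423 tilt 27.46 roll 0.09 top z rel tcp at a=0 -0.0115
plate far edge a 0.1084 b range [-0.0389  0.0388]
```

Emit:
jog_arm(steps=[[0.3,[0,0,-0.2],0],[0.3,[0,0,-0.5],0],[0.3,[0,0,-0.6],0],[0.3,[0,0,-0.6],0],[0.3,[0,0,-0.6],0]])

```text
time_s: 16.35
eef_pos: [0.5696, -0.1854, 0.1386]
tool_rot: [-3.141, 0.001, 0.126]
contact_force: [1.1, -0.6, -1.5]
opening: 0.0398
finger_force: 25.0
```

```bash
python3 st.py
```

```text
tcp [ 0.5696 -0.1854  0.1386] [-3.141e+00  1.000e-03  1.260e-01] q [-0.52  0.74  1.17  1.8  -0.76  1.14 -0.53] F [ 1.1 -0.6 -1.5]
n 18264 tilt 27.2 roll 0.09 top z rel tcp at a=0 -0.0114
plate far edge a 0.0873 b range [-0.03    0.0291]
```

View pics/st.png

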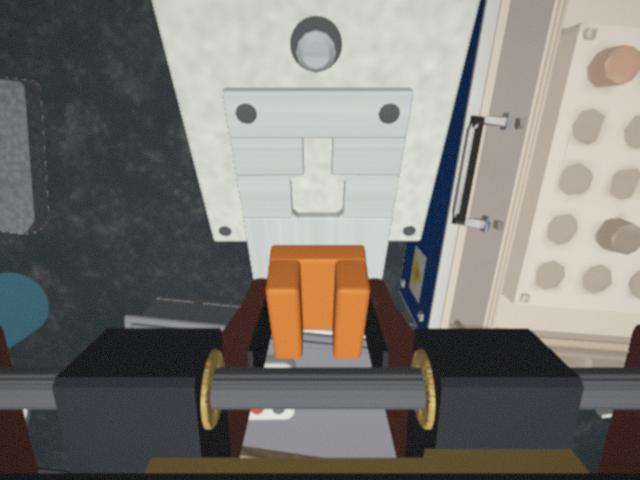

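The wrist view shows the stud top at about (315,50), with its ring centred at (316,44). The plate's far corners are at (223,90) and (411,90). The slot end is at (318,137) and the hole's bottom at (318,215). Hanger and stud line up well.

Run:
```python
from h import *
c=ctrl.camera_info('wrist');s=ctrl.sense();T=np.array(s['eef_pos']);yaw=s['tool_rot'][2]
e=np.array([np.cos(yaw),np.sin(yaw),0]);l=np.array([-np.sin(yaw),np.cos(yaw),0]);z=np.array([0,0,1.])
th=np.radians(27.2);hx=np.cos(th)*e+np.sin(th)*z;hn=-np.sin(th)*e+np.cos(th)*z
O=T-.0114*z  # point on plate top
for u,v in [(223,90),(411,90),(318,137),(318,215),(318,195),(245,113),(389,113)]:
    q=ray(u,v,c,hn,hn@O)-T;print((u,v),'hx',(q@hx*1000).round(1),'y',(q@l*1000).round(1))
psi=np.radians(7.4);t=np.radians(28);S=np.array([.6775,-.171,.12])
ep=np.array([np.cos(psi),np.sin(psi),0]);fx=np.cos(t)*ep+np.sin(t)*z;fn=-np.sin(t)*ep+np.cos(t)*z;fy=np.cross(fn,fx)
for u,v,h in [(315,50,.012),(316,44,.009),(316,44,.0)]:
    q=ray(u,v,c,fn,fn@S+h)-h*fn;print('stud foot',q.round(4),'vs S fx,fy',((q-S)@fx*1000).round(1),((q-S)@fy*1000).round(1))
# plane check of face by depth
Z=np.load('st.npz');X=Z['X'];D=(X-S);a=D@fx;b=D@fy;h=D@fn
H=cv2.cvtColor(Z['p'],cv2.COLOR_RGB2HSV)
m=(a>-.02)&(a<.03)&(abs(b)>.015)&(abs(b)<.05)&(abs(h)<.02)&(Z['d']>0)
A=np.c_[a[m],b[m],np.ones(m.sum())];print('face',m.sum(),np.linalg.lstsq(A,h[m],rcond=None)[0], 'stud top h',np.percentile(h[(abs(a)<.006)&(abs(b)<.006)],[50,90]))
k=(abs(a)<.012)&(abs(b)<.012)&(h>.008)&(h<.016);print('stud blob',k.sum(),a[k].mean(),b[k].mean(),h[k].mean())
for u,v in [(215,241),(422,241),(224,231),(409,231)]:
    q=ray(u,v,c,fn,fn@S)-S;print('corner/screw',(q@fx*1000).round(1),(q@fy*1000).round(1))
```

```text
(223, 90) hx 92.0 y 28.7
(411, 90) hx 92.0 y -29.5
(318, 137) hx 76.0 y -0.7
(318, 215) hx 41.9 y -0.7
(318, 195) hx 51.7 y -0.7
(245, 113) hx 84.5 y 22.8
(389, 113) hx 84.5 y -23.6
stud foot [ 0.6789 -0.171   0.1207] vs S fx,fy 1.5 -0.2
stud foot [ 0.68   -0.1713  0.1213] vs S fx,fy 2.8 -0.6
stud foot [ 0.6776 -0.1716  0.12  ] vs S fx,fy -0.0 -0.6
face 14727 [ 2.27442730e-04 -8.20234771e-04  1.81797587e-05] stud top h [0.05525633 0.05669607]
stud blob 1271 0.0011502165772845155 -0.0004557060084315998 0.0112591146049009
corner/screw -115.1 63.3
corner/screw -115.8 -66.1
corner/screw -106.7 56.2
corner/screw -107.2 -56.6
```

Emit:
jog_arm(steps=[[0.3,[0.15,0,0],0],[0.3,[0.35,-0.005,0],0],[0.3,[0.48,-0.005,0],0],[0.3,[0.48,-0.005,0.06],0],[0.3,[0.48,-0.005,0.12],0],[0.3,[0.5,-0.005,0.16],0],[0.3,[0.51,-0.005,0.2],0],[0.3,[0.51,-0.005,0.2],0],[0.3,[0.51,-0.005,0.2],0]])

```text
time_s: 17.3
eef_pos: [0.6203, -0.1792, 0.1197]
tool_rot: [-3.142, 0.0, 0.125]
contact_force: [-1.1, 0.5, -2.2]
opening: 0.04
finger_force: 25.0
```

```bash
python3 st.py
```

```text
tcp [ 0.6203 -0.1792  0.1197] [-3.142  0.     0.125] q [-0.47  0.82  1.12  1.69 -0.8   1.16 -0.57] F [-1.1  0.5 -2.2]
n 18326 tilt 27.29 roll 0.03 top z rel tcp at a=0 -0.0114
plate far edge a 0.0872 b range [-0.03    0.0291]
```

View pics/st.png

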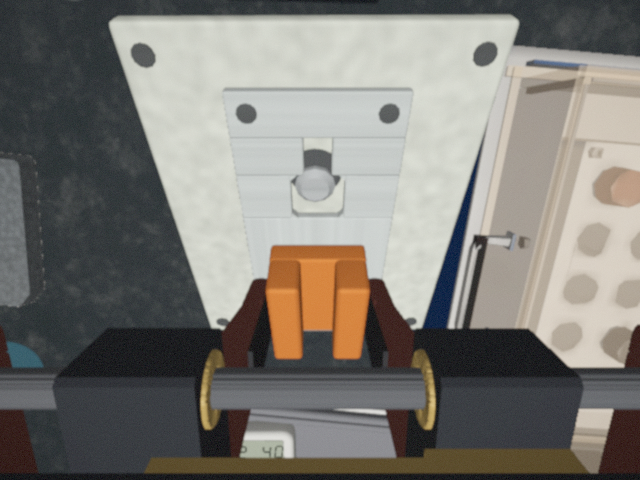

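The plate is now just above the stud head, seen at (315,183) in the hole, whose bottom edge is at row 215. I check the offset before lowering.

Run:
```python
from h import *
c=ctrl.camera_info('wrist');s=ctrl.sense();T=np.array(s['eef_pos']);yaw=s['tool_rot'][2]
z=np.array([0,0,1.]);psi=np.radians(7.4);t=np.radians(28);S=np.array([.6782,-.1716,.1204])
ep=np.array([np.cos(psi),np.sin(psi),0]);fx=np.cos(t)*ep+np.sin(t)*z;fn=-np.sin(t)*ep+np.cos(t)*z;fy=np.cross(fn,fx)
Z=np.load('st.npz');X=Z['X'];D=X-S
g=lambda u,v,h:ray(u,v,c,fn,fn@S+h)-S
for u,v in [(315,183),(315,166),(315,202),(296,183),(335,183)]: q=g(u,v,.012);print('stud top',(u,v),(q@fx*1000).round(1),(q@fy*1000).round(1))
print('depth h at head',[(D[v,315]@fn*1000).round(1) for v in (172,178,183,190,197)])
r=T-S;print('tcp rel',(r@fx*1000).round(1),(r@fy*1000).round(1),(r@fn*1000).round(1))
m=D[195:235,230:285]@fn  # none
hp=np.median(D[185:205,240:280]@fn);print('plate top h',hp*1000, 'hi',np.median(D[95:105,280:350]@fn)*1000)
for u,v in [(318,215),(318,137),(291,195),(344,195),(223,90),(411,90)]: q=g(u,v,hp);print('plate',(u,v),(q@fx*1000).round(1),(q@fy*1000).round(1))
```

```text
stud top (315, 183) 2.5 0.1
stud top (315, 166) 10.2 -0.0
stud top (315, 202) -6.7 0.1
stud top (296, 183) 2.6 7.3
stud top (335, 183) 2.5 -7.6
depth h at head [np.float64(10.3), np.float64(11.2), np.float64(12.1), np.float64(11.2), np.float64(12.2)]
tcp rel -51.7 -0.2 26.9
plate top h 15.92284080059297 hi 15.536716945650937
plate (318, 215) -10.2 -1.0
plate (318, 137) 24.2 -1.1
plate (291, 195) -0.2 9.2
plate (344, 195) -0.3 -11.0
plate (223, 90) 40.4 28.1
plate (411, 90) 40.2 -29.9
```

Emit:
jog_arm(steps=[[0.3,[0.018,-0.01,-0.01],0],[0.3,[0.018,-0.01,-0.01],0],[0.3,[0.032,-0.01,0.018],0],[0.3,[0.046,-0.01,0.044],0],[0.3,[0.046,-0.01,0.044],0]])

```text
time_s: 17.85
eef_pos: [0.6249, -0.1773, 0.1147]
tool_rot: [-3.141, 0.001, 0.126]
contact_force: [-0.5, -0.6, -2.2]
opening: 0.04
finger_force: 25.0
```

```bash
cat > s2.py <<'E'
from h import *
s=ctrl.sense();T=np.array(s['eef_pos'])
z=np.array([0,0,1.]);psi=np.radians(7.4);t=np.radians(28);S=np.array([.6782,-.1716,.1204])
ep=np.array([np.cos(psi),np.sin(psi),0]);fx=np.cos(t)*ep+np.sin(t)*z;fn=-np.sin(t)*ep+np.cos(t)*z;fy=np.cross(fn,fx)
r=T-S;print('tcp rel fx,fy,fn',[(r@k*1000).round(1) for k in (fx,fy,fn)],'F fx,fy,fn',[(np.array(s['contact_force'])@k).round(1) for k in (fx,fy,fn)])
p,d,c=grab('wrist');X=pts(d,c);D=X-S
h=D@fn;print('plate top h lo/hi',[np.median(h[a:b,cc:cc+30]).round(4) for a,b,cc in [(185,205,245),(185,205,355),(95,105,290)]],'stud h',h[178:196,308:322].max().round(4))
save('s2',p)
E
python3 s2.py
```

```text
tcp rel fx,fy,fn [np.float64(-50.0), np.float64(1.2), np.float64(20.1)] F fx,fy,fn [np.float64(-1.5), np.float64(-0.5), np.float64(-1.7)]
plate top h lo/hi [np.float64(0.0092), np.float64(0.0093), np.float64(0.0088)] stud h 0.1279
```

The plate has passed over the head without contact. I lower the last 5 mm.

Emit:
jog_arm(steps=[[0.3,[0.012,0,0.022],0],[0.3,[0.024,0,0.045],0],[0.3,[0.025,0,0.05],0],[0.3,[0.025,0,0.05],0]])

```text
time_s: 18.3
eef_pos: [0.6275, -0.1773, 0.1103]
tool_rot: [-3.142, -0.0, 0.126]
contact_force: [-0.5, 0.3, -0.7]
opening: 0.0398
finger_force: 25.0
```

```bash
python3 s2.py
```

```text
tcp rel fx,fy,fn [np.float64(-49.7), np.float64(0.9), np.float64(15.0)] F fx,fy,fn [np.float64(-0.7), np.float64(0.3), np.float64(-0.4)]
plate top h lo/hi [np.float64(0.0044), np.float64(0.0044), np.float64(0.004)] stud h 0.123
```

The plate is flat on the face. Now I slide it down the slope.

Emit:
jog_arm(steps=[[0.3,[-0.04,0,0.021],0],[0.3,[-0.08,0,0.042],0],[0.3,[-0.12,0,0.064],0],[0.3,[-0.15,0,0.08],0],[0.3,[-0.172,0,0.0915],0],[0.3,[-0.172,0,0.0915],0]])

```text
time_s: 18.95
eef_pos: [0.6097, -0.1795, 0.1009]
tool_rot: [-3.141, 0.001, 0.125]
contact_force: [-2.8, 0.0, -0.8]
opening: 0.0398
finger_force: 25.0
```

```bash
python3 s2.py
```

```text
tcp rel fx,fy,fn [np.float64(-70.0), np.float64(1.0), np.float64(15.1)] F fx,fy,fn [np.float64(-2.8), np.float64(0.4), np.float64(0.6)]
plate top h lo/hi [np.float64(0.0044), np.float64(0.0045), np.float64(0.004)] stud h 0.0127
```

Emit:
jog_arm(steps=[[0.3,[-0.013,0,0.007],0],[0.3,[-0.022,0,0.012],0],[0.3,[-0.022,0,0.012],0]])

```text
time_s: 19.3
eef_pos: [0.6082, -0.1798, 0.0999]
tool_rot: [3.142, -0.0, 0.125]
contact_force: [0.8, -0.1, -0.0]
opening: 0.0401
finger_force: 25.0
```

```bash
python3 s2.py
```

```text
tcp rel fx,fy,fn [np.float64(-71.8), np.float64(0.9), np.float64(15.0)] F fx,fy,fn [np.float64(0.7), np.float64(-0.2), np.float64(-0.4)]
plate top h lo/hi [np.float64(0.0044), np.float64(0.0044), np.float64(0.004)] stud h 0.1229
```

View pics/s2.png

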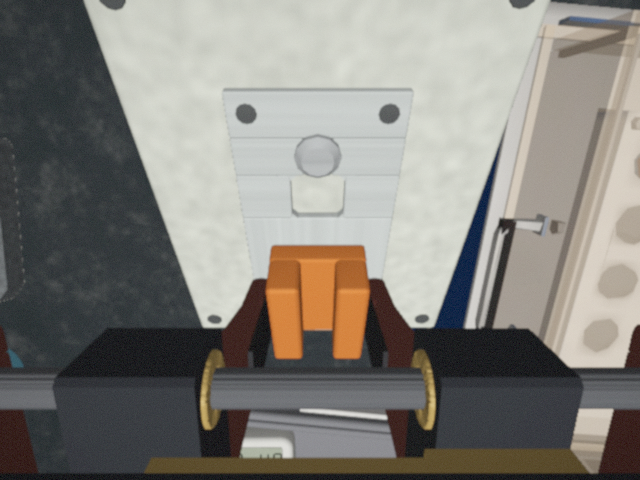

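The picture shows the stud head at (317,156) over the narrow end of the slot, with the plate flat and straight. I release and retreat upwards.

Emit:
jog_arm(steps=[[0.6,[0,0,0],0],[0.7,[0,0,0],0],[0.7,[0,0,0],0],[0.7,[0,0,-0.2],0],[0.7,[0,0,-0.6],0],[0.7,[0,0,-1],0],[0.7,[0,0,-1],0],[0.7,[0,0,-1],0],[0.7,[0,0,-1],0],[0.7,[0,0,-1],0]])

```text
time_s: 20.35
eef_pos: [0.6077, -0.1793, 0.199]
tool_rot: [-3.141, 0.001, 0.126]
contact_force: [-0.4, 0.3, -0.3]
opening: 0.0614
finger_force: 0.0
```

Run:
```python
from h import *
s=ctrl.sense();print(s['eef_pos'],s['opening'],s['contact_force'])
z=np.array([0,0,1.]);psi=np.radians(7.4);t=np.radians(28);S=np.array([.6782,-.1716,.1204])
ep=np.array([np.cos(psi),np.sin(psi),0]);fx=np.cos(t)*ep+np.sin(t)*z;fn=-np.sin(t)*ep+np.cos(t)*z;fy=np.cross(fn,fx)
for _ in range(2):
    p,d,c=grab('wrist');D=pts(d,c)-S;a,b,h=D@fx,D@fy,D@fn
    H=cv2.cvtColor(p,cv2.COLOR_RGB2HSV)
    o=(H[...,1]>150)&(H[...,0]<20)&(H[...,2]>120)&(h>.02)&(h<.04)&(d>0)
    print('saddle',o.sum(),cv2.minAreaRect((np.c_[a[o],b[o]]*1000).astype(np.float32)),np.percentile(h[o],95))
    m=(h>.002)&(h<.007)&(d>0)&(abs(b)<.04)&(a>-.04)&(a<.05)
    A=np.c_[a[m],b[m],np.ones(m.sum())];print('plate slope',np.linalg.lstsq(A,h[m],rcond=None)[0],'a max',np.percentile(a[m],99.5),'b',np.percentile(b[m],[.5,99.5]))
k=(a>-.015)&(a<.015)&(abs(b)<.012)&(h>.0095)&(h<.016);print('stud',a[k].mean(),b[k].mean())
```

```text
[ 0.60772353 -0.17927943  0.19904343] 0.061417592591465536 [-0.39398836  0.29757136 -0.25413366]
saddle 2304 ((-70.09950256347656, 0.9827156066894531), (52.02705001831055, 39.7320556640625), 0.7218519449234009) 0.030666600839667248
plate slope [-7.12663307e-05 -1.31405874e-04  3.94419885e-03] a max 0.019711114459037834 b [-0.02935947  0.02992275]
saddle 2316 ((-70.0956802368164, 0.4382362365722656), (39.6015625, 51.38565444946289), 89.4209976196289) 0.030677796481525733
plate slope [ 0.00024375 -0.00109138  0.00393729] a max 0.019674786299509955 b [-0.02935387  0.0299204 ]
stud 0.0006122658696050565 0.0002174533016625141
```

```bash
python3 -c "
from bench import ctrl
print(ctrl.sign_off())"
```

```text
the job is handed in; nothing more can be done
None
```

The hanger hangs on the stud, measured flat and straight with its seat about 2 mm from the stud, and released. The timer and tube holder lay flat in the bin when last seen, and the job was handed in at about 20 s; no verdict came back.

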